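Unlock the bench instrument's plug-in module with the release pin

ROBOT

A 6-joint arm with a two-finger parallel gripper is mounted at the origin on the work surface. World frame = base frame: x ahead of the robot, y to its left, z up, the work surface at z = 0. Lengths are in m, angles in rad, forces in N, time in s.
With the tool pointing down it reaches from about 0.225 to 0.875 m from the base axis. Payload 3.4 kg.
Tool frame: the origin (TCP) lies midway between the tips of the shut fingers; the grasp point (between the pads) lies 19 mm behind it (manip.pinch_z is the distance from the TCP to the grasp point, in m); z points along the fingers, y is the line along which they close (so a half turn about z gives the same grasp; the last joint's range is limited). The gripper opens to 85 mm and grips with 20 to 120 N. Pads are 22 mm wide; open, the fingers measure 114 mm over their backs; the gripper's body (76 mm by 85 mm) begins 54 mm behind the grasp point. The pads swing forward as they close: fully open they stand 13 mm farther back than shut.
Start: joints at [-1.253, 0.276, 1.505, -0, 1.361, -0.121], TCP at [0.244, -0.521, 0.231] pointing down, gripper open.
Joint ranges: [-2.89, 2.89], [-0.75, 2.08], [0.22, 2.7], [-1.18, 4.32], [0.11, 2.71], [-2.7, 2.7]. Speed limits (rad/s): [2.57, 2.57, 3.14, 3.14, 3.14, 3.14].

INTERFACE

Orientations are given as a unit quaternion [w, x, y, z].
In Python, from rig import manip gives the robot as it stands.
- The arm moves only by the tool carry_out, never from a script. Its arguments are lists of equal length, an entry for each row: "delta_pos": the shift along the tool's x, y, z scaled (see below), a list of three; "turn": the turn, a rotation vector about the tool's x, y, z scaled (see below), a list of three; "claw": the closure, from -1 (fully open) to 1 (shut). A call has 1 to 12 rows; each row is the pose to reach, as a shift and turn from the pose commanded when the call began, along the tool's axes at that moment; what a row does not reach only later rows make up. The controller multiplies each number of a shift by 400 mm and each number of a turn by 30 degrees. A row lasts 1/10 s, in which the tool goes at most 50 mm and 8.59 degrees, less where a joint would pass 70% of its speed; a pose out of reach is approached as far as the arm can. A call with a number of a shift or a turn outside -1 to 1 is refused whole. A call with a gripper value outside its range is refused whole. The fingers move at their own pace and stop on an object; "force" is the grip in N (left out, the last holds). Time passes only in rows, so rows that repeat a pose let the fingers close. It gives the time, the measured TCP pose, the force, the opening and the grip force at its end, in the units of the state.
- manip.get_state(): the state, without advancing time (a new reading comes with each control period).
- manip.get_image(name): name is "scene" or "side" or "wrist"; returns a dict with "image" (384x512x3 uint8, red, green, blue), "z_map" (384x512 float32, m along the optical axis (not along the pixel's ray), 0 where there is no reading), "fx", "fy", "cx", "cy" (pixels), "world_to_cam" (4x4, takes a point from world to camera coordinates). Camera axes: x right, y down, z forward; pixel columns grow to the right and rows downward; lengths in m; the calibration is good to about 2 mm. A picture is of the moment at which its call begins.
- manip.sign_off(): hands the job in; it is judged then, once.
Trained networks look in the newest picture that a camera, given by its name, has taken for a name from the list of things; names that differ only in an ending like _2 or _b are one class to them, and where a whole thing is asked for, a point or a joint stands for the part that bears it (a point fixed in the world has none). Each returns a list of dicts, best first, with "score" (0 to 1); they miss things now and then, are a little off and sometimes report something else, mostly with a low value. They report only what shows in the picture. A call takes as long as a camera call.
- manip.spot_in(camera, query): "point" ([x, y, z] in m, in world coordinates, good to about 4 mm: the middle of the surface that is visible of it).
- manip.place_of(camera, query): "point" ([x, y, z] in m, in world coordinates, good to about 4 mm: a listed point, or the origin of a listed thing).
The state is a dict: "clock": time; "qpos": joint angles; "qd": joint speeds; "effort": joint torques, N m; "position": TCP position; "ee_rot": TCP orientation; "contact_force": force on the tool from outside, world axes, zero at the start; "moment": the same for the moment, N m; "width": finger opening in m; "gripper_force": force on a finger pad.
Only numpy, scipy, OpenCV 4.12 (cv2) and the standard library are available. Lean on these libraries where they do the work, as an engineer would, in place of code of your own. Each camera call takes 0.05 s, during which the arm holds its last target. There are 200 camera calls.

TASK

Take the release pin (the slim steel rod with the wide flat collar) by its handle out of the tool stand, put it upright through the long slot in the top of the grey instrument, and push down until the collar rests on the instrument's top, so that the hidden latch tab inside is pressed and the black module pops out at the front. Let go and leave the pin standing in the slot.

Things in the scene. Friction and masses are not known exactly. Their poses are not given: they have to be found in the camera images.
- key_grip (a point): Release pin, upright in one of the stand's holes. From its tip up: steel rod 10 mm thick, 70 long; flat collar 46 mm wide, 8 thick; round black handle 24 mm wide, 60 long. The collar's underside rests on the stand. This point, in the handle on the axis: 110 mm above the tip, 40 above the collar's underside, 28 below the handle's top; z up. 100 g. The other tools have no collar.
- stand: Fixed wooden tool stand, left or right of the instrument: a block 64 mm (x) by 220 mm (y), 85 mm high; origin at the centre of its underside. Three through holes, 22 mm wide, in a row at y = -75, 0 and +75 mm. Beside the pin it holds a nut driver (handle 34 mm wide) and a small screwdriver; their handles reach 42 and 66 mm above it, the pin's 68.
- slot (a point): Centre of the slot, level with the flat top of the grey instrument (fixed box 210 mm in x, 190 in y, 110 high; slot 20 mm behind its middle). The slot is 24 mm wide (this frame's x), 50 long (y), z up, through a 6 mm plate. Under all of it, 55 mm below the top, lies the latch tab. Two round 22 mm wells near the back corners are not for the pin.
- latch (a joint): How far the hidden latch tab is pushed down (m): 0 at the start, 0.018 at its stop, about 0.015 with the pin's collar resting on the instrument. It resists with about 9 N, far more than the pin's weight, and stays where it is pushed. It drives the black module out of the front (-x) face by 1.4 mm per mm.

How it is judged:
By the outcome, as a careful person would: the job done as asked, in the order asked, and still so for the second after the job is handed in, with the robot touching nothing.
It also fails if it takes over 38 s, if anything falls off the work surface, if the arm or the gripper's body presses on something with over 40 N, if the wrist force passes 120 N, or if a joint passes its speed limit or range.

## Working session

There is one attempt and no reset: what is moved stays moved. The work goes in short steps, Python scripts to look and compute and a tool call to move; the robot and the scene stay as the last step left them, time stands still between calls to the robot, and variables do not carry over. Pictures are saved under pics/ and viewed, at most 10 in all, crops included, and the job is handed in when it is done.

Besides the shell and the picture viewer there is one more tool, called after ">>>" as name(argument=value, ...), one argument or row to a line, values as JSON. carry_out: Moves the arm, as the interface text tells. Shifts and turns lie within -1 to 1; 1 stands for 400 mm of shift or 30 degrees of turn. Its arguments: {"type":"object","properties":{"delta_pos":{"type":"array","items":{"type":"array","items":{"type":"number","minimum":-1,"maximum":1}}},"turn":{"type":"array","items":{"type":"array","items":{"type":"number","minimum":-1,"maximum":1}}},"claw":{"type":"array","items":{"type":"number"}},"force":{"type":"number"}},"required":["delta_pos","turn","claw"]}

```bash
mkdir -p pics
cat > h.py <<'E'
from rig import manip
import numpy as np, cv2
def snap(c,f):
    d=manip.get_image(c); cv2.imwrite(f'pics/{f}.png',d['image'][:,:,::-1]); return d
def cloud(d):
    z=d['z_map']; v,u=np.mgrid[:z.shape[0],:z.shape[1]]
    P=np.stack([(u-d['cx'])/d['fx']*z,(v-d['cy'])/d['fy']*z,z,np.ones_like(z)],-1)
    W=P@np.linalg.inv(d['world_to_cam']).T
    W=W[...,:3]; W[z==0]=np.nan; return W
E
python3 - <<'E'
from h import *
np.set_printoptions(precision=4,suppress=True)
a=snap('scene','s1');b=snap('side','d1')
cv2.imwrite('pics/both.png',cv2.resize(np.hstack([a['image'],b['image']])[:,:,::-1],(800,300)))
for c in('scene','side'):
  for q in('key_grip','stand','slot'):
    for r in manip.place_of(c,q)[:3]: print(c,q,np.round(r['point'],4),round(r['score'],2))
s=manip.get_state();print(s['position'],s['ee_rot'],s['clock'],s['width'])
E
```

```text
scene key_grip [0.5522 0.2637 0.1238] 0.94
scene stand [ 0.5649  0.1819 -0.0005] 0.69
scene slot [ 0.5719 -0.2313  0.1128] 0.91
side key_grip [0.5509 0.2556 0.1257] 0.7
side stand [ 0.562   0.1823 -0.0017] 0.7
side slot [ 0.5661 -0.2281  0.1099] 0.63
[ 0.2443 -0.5205  0.2312] [-0.0001  0.976   0.2177 -0.    ] 0.4 0.08525462309119496
```

View pics/s1.png

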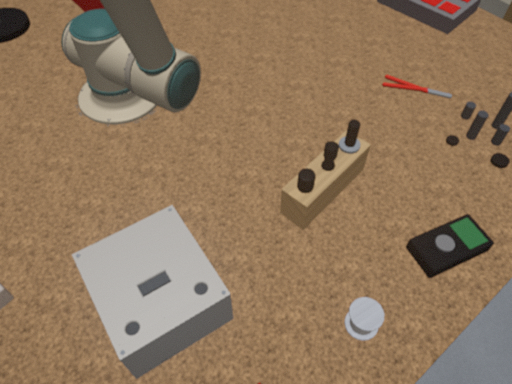

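View pics/d1.png

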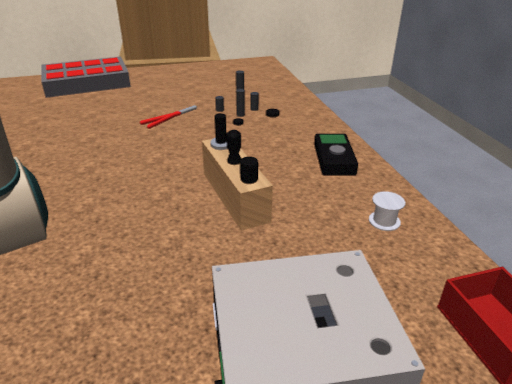

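The pin with the collar is the far one in the stand, at scene (352,135) and side (221,130). The slot is at scene (155,283) and side (321,311), with its long side parallel to the line through the two wells.

```bash
cat >> h.py <<'E'
np.set_printoptions(precision=4,suppress=True)
def rect(p,n):
    r=cv2.minAreaRect((p[:,:2]*1000).astype(np.float32)); print(n,len(p),np.round(r[0],1),np.round(r[1],1),round(r[2],1))
def near(W,c,r,z0,z1):
    return W[(np.hypot(W[...,0]-c[0],W[...,1]-c[1])<r)&(W[...,2]>z0)&(W[...,2]<z1)]
E
python3 - <<'E'
from h import *
for c in('scene','side'):
    W=cloud(manip.get_image(c)); print(c)
    t=near(W,(.57,-.23),.2,.1,.125); print(np.median(t[:,2])); rect(t,'top')
    rect(near(W,(.569,-.23),.045,-.0,.1),'slot low')
    rect(near(W,(.551,.26),.02,.105,.17),'handle')
    rect(near(W,(.551,.26),.028,.09,.098),'collar')
    t=near(W,(.551,.26),.02,.105,.17); print('top z',np.percentile(t[:,2],[5,95,99]))
    rect(near(W,(.563,.182),.14,.078,.089),'stand')
E
```

```text
scene
0.11112605901399564
top 13021 [ 550.  -227.7] [190.4 212.5] 82.9
slot low 67 [ 539.9 -224.5] [52.8 30.2] 82.1
handle 276 [556.2 259. ] [24.4 22.3] 83.6
collar 187 [557.5 256.8] [45.2 40.5] 35.1
top z [0.1082 0.1557 0.1566]
stand 1648 [564.9 185.2] [ 65.6 221.9] 7.5
side
0.1095556889515201
top 21518 [ 549.7 -230. ] [192.5 210.6] 83.0
slot low 104 [ 583.6 -210. ] [17.8 13.7] 81.7
handle 277 [552.9 255.7] [22.7 24.1] 16.9
collar 101 [544.5 253. ] [27.8 44.5] 31.8
top z [0.108  0.1522 0.153 ]
stand 1194 [563.7 182.1] [ 66.  223.2] 7.5
```

>>> carry_out(
  delta_pos=[
    [0.76,-0.72,0],
    [0.76,-0.72,0],
    [0.76,-0.72,0],
    [0.76,-0.72,0],
    [0.76,-0.72,0],
    [0.76,-0.72,0],
    [0.76,-0.72,0],
    [0.76,-0.72,0],
    [0.76,-0.72,0],
    [0.76,-0.72,0],
  ],
  turn=[
    [0,0,-1],
    [0,0,-1],
    [0,0,-1],
    [0,0,-1],
    [0,0,-1],
    [0,0,-1],
    [0,0,-1],
    [0,0,-1],
    [0,0,-1],
    [0,0,-1],
  ],
  claw=[-1,-1,-1,-1,-1,-1,-1,-1,-1,-1],
)

```text
clock: 1.5
position: [0.3976, -0.1283, 0.2316]
ee_rot: [0.0, 0.885, 0.465, 0.0]
contact_force: [-0.2, -0.3, -0.2]
width: 0.0854
gripper_force: 0.0
```

>>> carry_out(
  delta_pos=[
    [0.98,-0.23,0],
    [0.98,-0.23,0],
    [0.98,-0.23,0],
    [0.98,-0.23,0],
    [0.98,-0.23,0],
    [0.98,-0.23,0],
    [0.98,-0.23,0],
    [0.98,-0.23,0],
    [0.98,-0.23,0],
    [0.98,-0.23,0],
  ],
  turn=[
    [0,0,-1],
    [0,0,-1],
    [0,0,-1],
    [0,0,-1],
    [0,0,-1],
    [0,0,-1],
    [0,0,-1],
    [0,0,-1],
    [0,0,-1],
    [0,0,-1],
  ],
  claw=[-1,-1,-1,-1,-1,-1,-1,-1,-1,-1],
)

```text
clock: 2.5
position: [0.5463, 0.2432, 0.2304]
ee_rot: [0.0, 0.736, 0.677, -0.001]
contact_force: [-0.8, -0.0, -1.2]
width: 0.0853
gripper_force: 0.0
```

```bash
cat >> h.py <<'E'
from scipy.spatial.transform import Rotation as R
def go(p,yaw=None):
    s=manip.get_state(); q=s['ee_rot']; r=R.from_quat([q[1],q[2],q[3],q[0]]).as_matrix()
    d=r.T@(np.array(p)-s['position'])/.4
    print('pos',s['position'],'yawx',np.degrees(np.arctan2(r[1,0],r[0,0])),'clock',s['clock'],'tool z',r[:,2],'shift units',d)
    if yaw is not None:
        t=R.from_euler('z',yaw,degrees=True).as_matrix()@np.diag([1,-1,-1]); print('turn',np.degrees(R.from_matrix(r.T@t).as_rotvec())/30)
E
python3 - <<'E'
from h import *
d=snap('wrist','w1');W=cloud(d)
rect(near(W,(.554,.2575),.02,.140,.17),'handle')
rect(near(W,(.554,.2575),.035,.087,.1),'collar')
for r in manip.place_of('wrist','key_grip')[:2]: print(r)
go((.554,.2575,.106),97.5)
E
```

```text
handle 980 [554.8 258.9] [22.5 22.6] 85.7
collar 1204 [554.7 261.7] [45.2 39.1] 0.8
{'point': [0.5527, 0.2594, 0.127], 'score': 0.63}
pos [0.5455 0.2417 0.231 ] yawx 85.06752869414117 clock 2.6 tool z [-0.001  -0.0016 -1.    ] shift units [0.0418 0.0179 0.3123]
turn [-0.002   0.003  -0.4144]
```

View pics/w1.png

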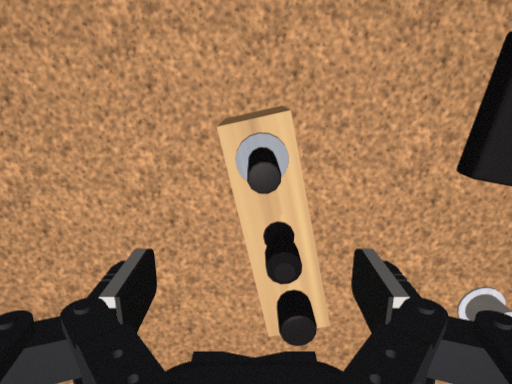

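The wrist view shows the collared pin at (262,165), nearest the far end of the stand. The fingers close across the stand, clear of the neighbouring tools. I'll descend next.

>>> carry_out(
  delta_pos=[
    [0.045,0.019,0.0],
    [0.045,0.019,0.0],
    [0.045,0.019,0.1],
    [0.045,0.019,0.2],
    [0.045,0.019,0.26],
    [0.045,0.019,0.312],
    [0.045,0.019,0.312],
    [0.045,0.019,0.312],
  ],
  turn=[
    [0,0,-0.41],
    [0,0,-0.41],
    [0,0,-0.41],
    [0,0,-0.41],
    [0,0,-0.41],
    [0,0,-0.41],
    [0,0,-0.41],
    [0,0,-0.41],
  ],
  claw=[-1,-1,-1,-1,-1,-1,-1,-1],
)

```text
clock: 3.4
position: [0.555, 0.2594, 0.1072]
ee_rot: [0.0, 0.66, 0.751, -0.0]
contact_force: [0.6, 0.6, 1.0]
width: 0.0854
gripper_force: 0.0
```

>>> carry_out(
  delta_pos=[
    [0,0,0],
    [0,0,0],
    [0,0,0],
    [0,0,0],
    [0,0,0],
    [0,0,0],
    [0,0,0],
    [0,0,0],
    [0,0,0],
    [0,0,0],
  ],
  turn=[
    [0,0,0],
    [0,0,0],
    [0,0,0],
    [0,0,0],
    [0,0,0],
    [0,0,0],
    [0,0,0],
    [0,0,0],
    [0,0,0],
    [0,0,0],
  ],
  claw=[1,1,1,1,1,1,1,1,1,1],
  force=70,
)

```text
clock: 4.4
position: [0.5551, 0.2611, 0.1072]
ee_rot: [0.0, 0.66, 0.752, 0.001]
contact_force: [-0.5, -1.4, 5.4]
width: 0.0225
gripper_force: 68.4
```

Run:
```python
from h import *
go((.5545,.2588,.106),97.5); s=manip.get_state(); print(s['width'],s['gripper_force'],s['contact_force'],s['qpos'])
```

```text
pos [0.5551 0.2611 0.1072] yawx 97.44931708904328 clock 4.4 tool z [ 0.0011  0.0003 -1.    ] shift units [-0.0054 -0.0023  0.003 ]
turn [ 0.0022 -0.0003 -0.0017]
0.02249925420183003 68.42343807220459 [-0.5211 -1.4379  5.4097] [ 0.3262  0.4215  1.6053 -0.0001  1.1135  0.1962]
```

>>> carry_out(
  delta_pos=[
    [0,0,-0.06],
    [0,0,-0.15],
    [0,0,-0.25],
    [0,0,-0.35],
    [0,0,-0.35],
    [-0.1,0,-0.35],
    [-0.2,0,-0.35],
    [-0.3,0,-0.35],
    [-0.4,0,-0.35],
    [-0.5,0,-0.35],
    [-0.6,0,-0.35],
    [-0.6,0,-0.35],
  ],
  turn=[
    [0,0,0],
    [0,0,0],
    [0,0,0],
    [0,0,0],
    [0,0,0],
    [0,0,0],
    [0,0,0],
    [0,0,0],
    [0,0,0],
    [0,0,0],
    [0,0,0],
    [0,0,0],
  ],
  claw=[1,1,1,1,1,1,1,1,1,1,1,1],
)

```text
clock: 5.6
position: [0.5859, 0.0179, 0.2446]
ee_rot: [0.0, 0.662, 0.75, -0.002]
contact_force: [0.0, 0.3, -0.7]
width: 0.0225
gripper_force: 68.7
```

Run:
```python
from h import *
go((.5695,-.2305,.247),97.5); s=manip.get_state(); print(s['width'],s['gripper_force'],s['contact_force'])
```

```text
pos [0.5859 0.0179 0.2446] yawx 97.14700944979732 clock 5.6 tool z [-0.0023 -0.0032 -1.    ] shift units [-0.611  -0.1179 -0.0038]
turn [-0.0052  0.0054 -0.0118]
0.022541787966837912 68.68733167648315 [ 0.0103  0.3428 -0.6866]
```

>>> carry_out(
  delta_pos=[
    [-0.1,-0.02,0],
    [-0.2,-0.04,0],
    [-0.31,-0.06,0],
    [-0.41,-0.08,0],
    [-0.51,-0.1,0],
    [-0.58,-0.11,0],
    [-0.61,-0.118,0],
    [-0.61,-0.118,0],
    [-0.61,-0.118,0],
    [-0.61,-0.118,0],
  ],
  turn=[
    [0,0,0],
    [0,0,0],
    [0,0,0],
    [0,0,0],
    [0,0,0],
    [0,0,0],
    [0,0,0],
    [0,0,0],
    [0,0,0],
    [0,0,0],
  ],
  claw=[1,1,1,1,1,1,1,1,1,1],
)

```text
clock: 6.6
position: [0.5707, -0.2232, 0.2463]
ee_rot: [-0.001, 0.659, 0.752, 0.0]
contact_force: [0.1, 0.2, -1.8]
width: 0.0223
gripper_force: 68.7
```

Run:
```python
from h import *
go((.5695,-.2305,.247),97.5)
ims=[]
for c in('scene','side','wrist'):
    d=manip.get_image(c);W=cloud(d);print(c)
    ims.append(d['image'])
    p=near(W,(.5695,-.2305),.03,.15,.222)
    if len(p)>20: rect(p,'rod/collar'); print(p[:,2].min())
    for z0,z1 in((.15,.175),(.175,.2),(.2,.218),(.218,.235)):
        q=near(W,(.5695,-.2305),.03,z0,z1); print(z0,len(q),q.mean(0) if len(q) else '')
    rect(near(W,(.5695,-.2305),.045,0,.1),'low')
    for r in manip.place_of(c,'slot')[:2]+manip.place_of(c,'key_grip')[:1]: print(r)
ims=[ims[0][180:372,60:316],ims[1][192:384,200:456],ims[2][96:288,128:384]]
cv2.imwrite('pics/m.png',cv2.resize(np.hstack(ims),(800,200))[:,:,::-1]);cv2.imwrite('pics/m2.png',np.vstack([cv2.resize(np.hstack(ims[:2]),(800,300)),cv2.resize(d['image'],(400,300)).repeat(1,0) if 0 else np.hstack([cv2.resize(d['image'],(400,300))]*2)])[:,:,::-1])
```

```text
pos [ 0.5707 -0.2232  0.2463] yawx 97.53814577416988 clock 6.6 tool z [-0.0004  0.0012 -1.    ] shift units [-0.0176 -0.0054 -0.0017]
turn [-0.0004 -0.0023  0.0013]
scene
rod/collar 84 [ 574.2 -224.8] [9.7 5. ] 80.0
0.15692305661444206
0.15 40 [ 0.5745 -0.2248  0.1662]
0.175 44 [ 0.5745 -0.2251  0.1854]
0.2 0 
0.218 400 [ 0.5802 -0.2296  0.2325]
low 56 [ 540.2 -224.7] [52.8 30.2] 82.9
{'point': [0.5732, -0.2305, 0.1132], 'score': 0.88}
{'point': [0.5671, -0.2196, 0.2654], 'score': 0.96}
side
rod/collar 316 [ 569.  -229.2] [7.  9.9] 63.2
0.15488414036969256
0.15 115 [ 0.5684 -0.2301  0.1654]
0.175 146 [ 0.5684 -0.23    0.1881]
0.2 55 [ 0.5684 -0.2301  0.2045]
0.218 751 [ 0.5657 -0.2364  0.2309]
low 103 [ 583.1 -209.3] [13.7 17.3] 0.3
{'point': [0.5662, -0.2293, 0.111], 'score': 0.89}
{'point': [0.5699, -0.229, 0.264], 'score': 0.92}
wrist
rod/collar 62 [ 571.4 -224.3] [4.2 9.6] 87.4
0.1546397178594191
0.15 62 [ 0.5705 -0.2232  0.161 ]
0.175 0 
0.2 0 
0.218 2336 [ 0.5695 -0.2138  0.2312]
low 1038 [ 572.5 -240.9] [47.7 28.1] 82.8
{'point': [0.5689, -0.2308, 0.1081], 'score': 0.67}
{'point': [0.5723, -0.2254, 0.268], 'score': 0.75}
```

View pics/m2.png

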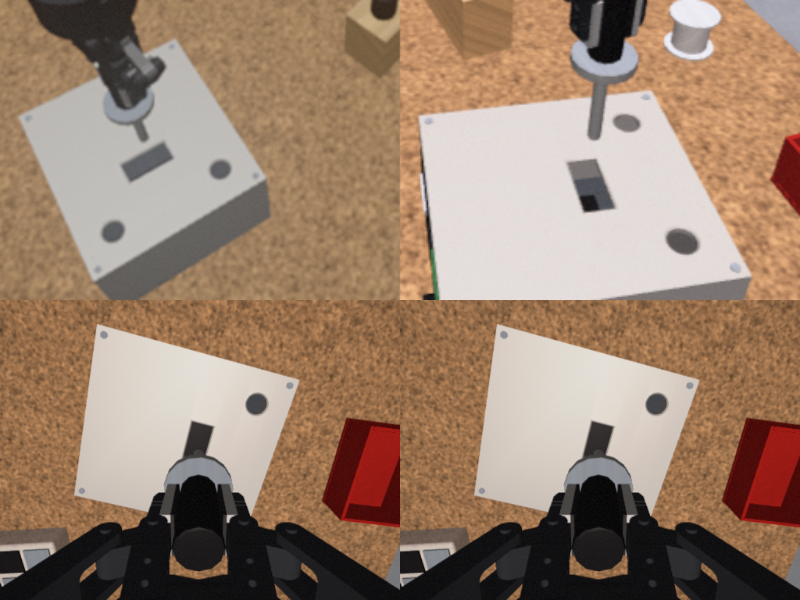

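The pin hangs straight, with its tip at z≈0.155, about 7 mm towards +y from the slot centre, and the slot lies directly below. I'll align it and put the tip through the plate.

>>> carry_out(
  delta_pos=[
    [-0.018,-0.004,0],
    [-0.018,-0.004,0],
    [-0.018,-0.004,0.04],
    [-0.018,-0.004,0.08],
    [-0.018,-0.004,0.11],
    [-0.018,-0.004,0.14],
    [-0.018,-0.004,0.16],
    [-0.018,-0.004,0.16],
  ],
  turn=[
    [0,0,0],
    [0,0,0],
    [0,0,0],
    [0,0,0],
    [0,0,0],
    [0,0,0],
    [0,0,0],
    [0,0,0],
  ],
  claw=[1,1,1,1,1,1,1,1],
)

```text
clock: 7.85
position: [0.5694, -0.2323, 0.1811]
ee_rot: [-0.001, 0.66, 0.751, -0.0]
contact_force: [-0.5, 0.1, -1.3]
width: 0.0223
gripper_force: 68.7
```

Run:
```python
from h import *
go((.5695,-.2305,.132),97.5)
ims=[manip.get_image(c)['image'] for c in('scene','side')]
ims=[ims[0][180:372,60:316],ims[1][192:384,200:456]]
cv2.imwrite('pics/m3.png',cv2.resize(np.hstack(ims),(800,300))[:,:,::-1])
```

```text
pos [ 0.5694 -0.2323  0.1811] yawx 97.43457709991252 clock 7.85 tool z [-0.0022  0.0011 -1.    ] shift units [0.0041 0.0012 0.1228]
turn [-0.0039 -0.0027 -0.0022]
```

View pics/m3.png

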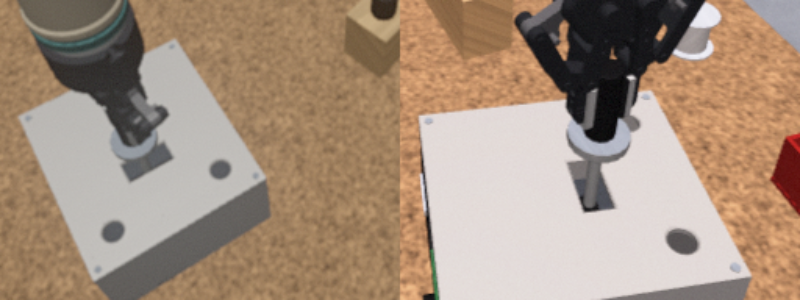

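The rod is through the slot at side crop (592,205) with no contact force. I'll push down now.

>>> carry_out(
  delta_pos=[
    [0,0,0.03],
    [0,0,0.06],
    [0,0,0.08],
    [0,0,0.09],
    [0,0,0.1],
    [0,0,0.108],
    [0,0,0.114],
    [0,0,0.119],
    [0,0,0.123],
    [0,0,0.123],
  ],
  turn=[
    [0,0,0],
    [0,0,0],
    [0,0,0],
    [0,0,0],
    [0,0,0],
    [0,0,0],
    [0,0,0],
    [0,0,0],
    [0,0,0],
    [0,0,0],
  ],
  claw=[1,1,1,1,1,1,1,1,1,1],
)

```text
clock: 8.95
position: [0.5694, -0.2324, 0.1345]
ee_rot: [-0.0, 0.66, 0.752, -0.0]
contact_force: [-3.5, 0.4, 6.8]
width: 0.0226
gripper_force: 69.3
```

>>> carry_out(
  delta_pos=[
    [0,0,0.003],
    [0,0,0.006],
    [0,0,0.008],
    [0,0,0.008],
  ],
  turn=[
    [0,0,0],
    [0,0,0],
    [0,0,0],
    [0,0,0],
  ],
  claw=[1,1,1,1],
)

```text
clock: 9.35
position: [0.5694, -0.2324, 0.1323]
ee_rot: [0.0, 0.66, 0.752, -0.0]
contact_force: [-3.5, 1.6, 11.2]
width: 0.0228
gripper_force: 69.8
```

>>> carry_out(
  delta_pos=[
    [0,0,0.003],
    [0,0,0.005],
    [0,0,0.005],
  ],
  turn=[
    [0,0,0],
    [0,0,0],
    [0,0,0],
  ],
  claw=[1,1,1],
)

```text
clock: 9.65
position: [0.5694, -0.2324, 0.1322]
ee_rot: [0.001, 0.66, 0.752, -0.0]
contact_force: [-7.5, 3.3, 20.4]
width: 0.0225
gripper_force: 70.6
```

Run:
```python
from h import *
ims=[]
for c in('scene','side'):
    d=manip.get_image(c);W=cloud(d);ims.append(d['image'])
    q=near(W,(.5695,-.2315),.026,.113,.126); print(c,len(q),np.percentile(q[:,2],[5,50,95]))
ims=[ims[0][180:372,60:316],ims[1][192:384,200:456]]
cv2.imwrite('pics/m4.png',cv2.resize(np.hstack(ims),(800,300))[:,:,::-1])
```

```text
scene 282 [0.1153 0.1191 0.1211]
side 549 [0.1158 0.1177 0.123 ]
```

View pics/m4.png

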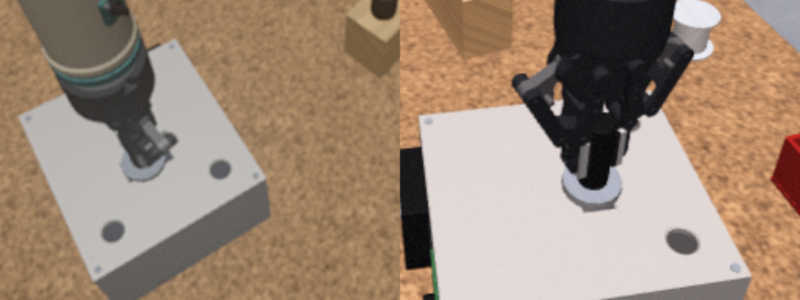

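The collar sits flat on the top (z≈0.118), and the black module has come out at the front at crop (405,205). I'll ease off, release and rise.

>>> carry_out(
  delta_pos=[
    [0,0,-0.003],
    [0,0,-0.003],
    [0,0,-0.003],
    [0,0,-0.003],
    [0,0,-0.003],
    [0,0,-0.003],
    [0,0,-0.003],
    [0,0,-0.003],
  ],
  turn=[
    [0,0,0],
    [0,0,0],
    [0,0,0],
    [0,0,0],
    [0,0,0],
    [0,0,0],
    [0,0,0],
    [0,0,0],
  ],
  claw=[1,1,-1,-1,-1,-1,-1,-1],
)

```text
clock: 10.55
position: [0.57, -0.2325, 0.129]
ee_rot: [-0.0, 0.66, 0.752, -0.0]
contact_force: [0.2, -0.3, 0.5]
width: 0.0853
gripper_force: 0.0
```

>>> carry_out(
  delta_pos=[
    [0,0,-0.03],
    [0,0,-0.08],
    [0,0,-0.15],
    [0,0,-0.25],
    [0,0,-0.35],
    [0,0,-0.35],
    [0,0,-0.35],
    [0,0,-0.35],
  ],
  turn=[
    [0,0,0],
    [0,0,0],
    [0,0,0],
    [0,0,0],
    [0,0,0],
    [0,0,0],
    [0,0,0],
    [0,0,0],
  ],
  claw=[-1,-1,-1,-1,-1,-1,-1,-1],
)

```text
clock: 11.35
position: [0.5694, -0.2322, 0.2686]
ee_rot: [-0.001, 0.66, 0.751, -0.0]
contact_force: [-0.3, 0.4, 0.1]
width: 0.0855
gripper_force: 0.0
```

Run:
```python
from h import *
ims=[]
for c in('scene','side'):
    d=manip.get_image(c);W=cloud(d);ims.append(d['image'])
    q=near(W,(.5695,-.2315),.03,.113,.126); print(c,len(q),np.percentile(q[:,2],[5,50,95]))
    for z0,z1 in((.126,.145),(.145,.165),(.165,.19)):
        q=near(W,(.5695,-.2315),.03,z0,z1); print(z0,len(q),q.mean(0) if len(q) else '',q[:,2].max() if len(q) else '')
ims=[ims[0][180:372,60:316],ims[1][192:384,200:456]]
cv2.imwrite('pics/m5.png',cv2.resize(np.hstack(ims),(800,300))[:,:,::-1])
```

```text
scene 400 [0.1142 0.1192 0.1217]
0.126 84 [ 0.5786 -0.2352  0.1356] 0.14498922384279966
0.145 99 [ 0.5785 -0.2349  0.1551] 0.16474897583530146
0.165 235 [ 0.5727 -0.2343  0.177 ] 0.1813319570111711
side 693 [0.1143 0.1177 0.1231]
0.126 237 [ 0.5646 -0.2434  0.1356] 0.14498767711700172
0.145 259 [ 0.5645 -0.2434  0.155 ] 0.16492504274695696
0.165 410 [ 0.5671 -0.2392  0.1748] 0.17995076287872908
```

View pics/m5.png

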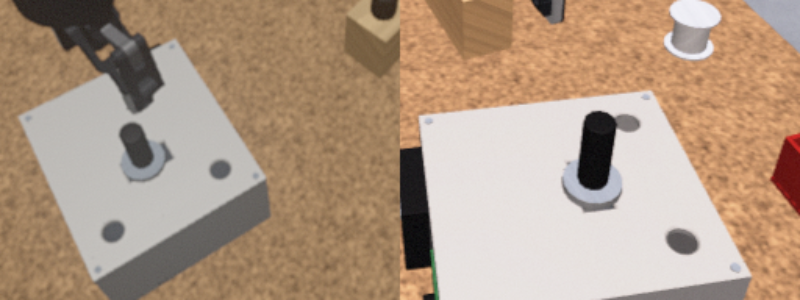

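The pin stands upright in the slot with its collar seated. The module is out, and the gripper is clear.

```bash
python3 -c "
from rig import manip
print(manip.sign_off())"
```

```text
the job is handed in; nothing more can be done
None
```

The pin stands upright in the slot with its collar resting on the instrument's top, the black module has popped out at the front, and I handed the job in at about 11.5 s with the gripper clear.

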